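Bring the bin tray's flip tags up to date

TASK

Bring the flip tags of the parts tray up to date: with a fingertip, push over the tags that read wrong, so that each full bin has the tag in front of it tipped back towards the bin, disc face up, and each bin that is empty or nearly empty has its tag tipped forward, bar face up. A tag that already reads right stays as it is, and the bins and the things on the mat stay where they stand.

Things in the scene. Friction and masses are not known exactly. Their poses are not given: they have to be found in the camera images.
- tray: grey sheet-metal bin tray fixed on the bench, base plate 360 (x) x 500 (y) x 6 mm. Origin on the bench top under the middle of the row of four tag pivots; the plate runs from 55 mm before it (robot side, -x) to 305 mm behind. +x points from the tags to the bins, +y along the row. Four bays 120 mm apart, each a tag in front and a bin behind. Rims up to 26 mm high, ribs 16 mm.
- tag_a (a joint): flip tag a: aluminium plate 60 mm wide (along the tray's y), 3 mm thick, 30 g, free edge 76 mm from its pivot (97 mm above the bench tipped, 112 upright). Rad: 0 upright; +0.65 tipped back to its bin, disc face up: full; -0.65 tipped forward to the robot, bar face up: not full. Swings freely (about 0.2 N at the edge); past upright it falls by its weight and lies at +0.65 or -0.65.
- tag_a_pivot (a point): middle of the rod on which tag a swings, fixed, 36 mm above the bench; axes as the tray's. The grey holder round it, 106 mm wide (y), has flared wings reaching 25 mm to both sides (x), up to 62 mm above the bench; the tag stands free above them. Tipped back, its edge is 46 mm behind the pivot, and the bin's front about 130 mm behind the pivot.
- bay_a (a point): middle of the bay behind tag a, 200 mm behind the pivot (+x of the tray), on the plate, 6 mm above the bench: tag a speaks for the bin standing here
- tag_b (a joint): flip tag b: aluminium plate 60 mm wide (along the tray's y), 3 mm thick, 30 g, free edge 76 mm from its pivot (97 mm above the bench tipped, 112 upright). Rad: 0 upright; +0.65 tipped back to its bin, disc face up: full; -0.65 tipped forward to the robot, bar face up: not full. Swings freely (about 0.2 N at the edge); past upright it falls by its weight and lies at +0.65 or -0.65.
- tag_b_pivot (a point): middle of the rod on which tag b swings, fixed, 36 mm above the bench; axes as the tray's. The grey holder round it, 106 mm wide (y), has flared wings reaching 25 mm to both sides (x), up to 62 mm above the bench; the tag stands free above them. Tipped back, its edge is 46 mm behind the pivot, and the bin's front about 130 mm behind the pivot.
- bay_b (a point): middle of the bay behind tag b, 200 mm behind the pivot (+x of the tray), on the plate, 6 mm above the bench: tag b speaks for the bin standing here
- tag_c (a joint): flip tag c: aluminium plate 60 mm wide (along the tray's y), 3 mm thick, 30 g, free edge 76 mm from its pivot (97 mm above the bench tipped, 112 upright). Rad: 0 upright; +0.65 tipped back to its bin, disc face up: full; -0.65 tipped forward to the robot, bar face up: not full. Swings freely (about 0.2 N at the edge); past upright it falls by its weight and lies at +0.65 or -0.65.
- tag_c_pivot (a point): middle of the rod on which tag c swings, fixed, 36 mm above the bench; axes as the tray's. The grey holder round it, 106 mm wide (y), has flared wings reaching 25 mm to both sides (x), up to 62 mm above the bench; the tag stands free above them. Tipped back, its edge is 46 mm behind the pivot, and the bin's front about 130 mm behind the pivot.
- bay_c (a point): middle of the bay behind tag c, 200 mm behind the pivot (+x of the tray), on the plate, 6 mm above the bench: tag c speaks for the bin standing here
- tag_d (a joint): flip tag d: aluminium plate 60 mm wide (along the tray's y), 3 mm thick, 30 g, free edge 76 mm from its pivot (97 mm above the bench tipped, 112 upright). Rad: 0 upright; +0.65 tipped back to its bin, disc face up: full; -0.65 tipped forward to the robot, bar face up: not full. Swings freely (about 0.2 N at the edge); past upright it falls by its weight and lies at +0.65 or -0.65.
- tag_d_pivot (a point): middle of the rod on which tag d swings, fixed, 36 mm above the bench; axes as the tray's. The grey holder round it, 106 mm wide (y), has flared wings reaching 25 mm to both sides (x), up to 62 mm above the bench; the tag stands free above them. Tipped back, its edge is 46 mm behind the pivot, and the bin's front about 130 mm behind the pivot.
- bay_d (a point): middle of the bay behind tag d, 200 mm behind the pivot (+x of the tray), on the plate, 6 mm above the bench: tag d speaks for the bin standing here
- bin_capacitors: loose open-front black bin, 140 deep (x) x 104 wide (y) x 80 mm high at the back and sides, front lip 40 mm; origin at the centre of its underside, front to the robot; FULL: heaped to the rim with capacitors (dark cylinders 16 x 26 mm)
- bin_bare: loose open-front black bin, 140 deep (x) x 104 wide (y) x 80 mm high at the back and sides, front lip 40 mm; origin at the centre of its underside, front to the robot; empty
- bin_relays: loose open-front black bin, 140 deep (x) x 104 wide (y) x 80 mm high at the back and sides, front lip 40 mm; origin at the centre of its underside, front to the robot; FULL: heaped to the rim with cream relays (blocks 28 x 20 x 16 mm)
- bin_remnant: loose open-front black bin, 140 deep (x) x 104 wide (y) x 80 mm high at the back and sides, front lip 40 mm; origin at the centre of its underside, front to the robot; only three cream relays left on its floor: not full
- spool: solder spool standing on the mat, 60 mm across, 46 mm high; origin at the centre of its underside; not part of the job
- circuit_board: populated yellow circuit board lying flat on the mat, 80 x 110 mm, 7 mm high; origin at the centre of its underside; not part of the job
- flux_bottle: white bottle standing on the mat, 52 mm across, 115 mm high; origin at the centre of its underside; not part of the job
- driver: screwdriver lying on the mat, under 35 mm high; not part of the job
Not all that is in view belongs to the job. What is shaped like the bin_bare but brown or pink is not meant.

How it is judged:
By the outcome, as a careful person would: the job done as asked, in the order asked, and still so for the second after the job is handed in, with the robot touching nothing.
It also fails if it takes over 38 s, if anything falls off the work surface, if the arm or the gripper's body presses on something with over 40 N, if the wrist force passes 120 N, or if a joint passes its speed limit or range.

ROBOT

A 6-joint arm with a two-finger parallel gripper is mounted at the origin on the work surface. World frame = base frame: x ahead of the robot, y to its left, z up, the work surface at z = 0. Lengths are in m, angles in rad, forces in N, time in s.
With the tool pointing down it reaches from about 0.275 to 0.875 m from the base axis. Payload 12.5 kg.
Tool frame: the origin (TCP) lies at the very end of the fingers, on their centre line; the grasp point (between the pads) lies 19 mm behind it; z points along the fingers, y is the line along which they close (so a half turn about z gives the same grasp; the last joint's range is limited). The gripper opens to 85 mm and grips with 20 to 120 N. Pads are 22 mm wide; open, the fingers measure 114 mm over their backs; the gripper's body (76 mm by 85 mm) begins 54 mm behind the grasp point. The pads swing forward as they close: fully open they stand 13 mm farther back than shut.
Start: joints at [-1.415, 0.351, 1.652, -0, 1.139, -0.085], TCP at [0.131, -0.534, 0.231] pointing down, gripper open.
Joint ranges: [-2.75, 2.75], [-0.79, 2.1], [0.01, 2.65], [-1.57, 4.71], [0.07, 3.14], [-2.87, 2.87]. Speed limits (rad/s): [2.22, 2.22, 2.79, 3.14, 3.14, 3.14].

INTERFACE

Orientations are given as a 3x3 rotation matrix whose columns are the frame's x, y, z axes.
In Python, from bench import manip gives the robot as it stands. Calls block until the motion is done:
- manip.move_ptp(position, orientation): joint-space move of the TCP to a pose.
- manip.move_l(position, attitude=None, max_speed=0.15): straight line of the TCP; attitude=None keeps the orientation; max_speed is the mean speed in m/s.
- manip.move_j(angles): joint-space move.
- manip.set_gripper(opening, effort=None): opening from 0.0 (shut) to 1.0 (fully open); effort is the grip in N (None keeps the last); returns when the fingers have stopped.
- manip.dwell(seconds).
- manip.inverse_kinematics(position, orientation): joint angles nearest the present ones, or None.
- manip.grab_frame(name): name is "scene" or "side" or "wrist"; returns (picture, depth): 400x640x3 uint8, red, green, blue; 400x640 float32, m along the optical axis (not along the pixel's ray), 0 where there is no reading.
- manip.get_calibration(name): a dict with "camera_matrix" (3x3 intrinsics, pixels), "R" (3x3) and "t" (3): a world point X has camera coordinates R X + t. Camera axes: x right, y down, z forward; pixel columns grow to the right and rows downward; lengths in m; the calibration is good to about 2 mm. A picture is of the moment at which its call begins: read the wrist's pose just before it. get_calibration takes no time and is no camera call; for the wrist camera it gives the pose at the moment of the call.
A pose or a line that the arm cannot do raises manip.Unreachable and nothing moves.
- manip.sign_off(): hands the job in; it is judged then, once.
Trained networks look in the newest picture that a camera, given by its name, has taken for a name from the list of things; names that differ only in an ending like _2 or _b are one class to them, and where a whole thing is asked for, a point or a joint stands for the part that bears it (a point fixed in the world has none). Each returns a list of dicts, best first, with "confidence" (0 to 1); they miss things now and then, are a little off and sometimes report something else, mostly with a low value. They report only what shows in the picture. A call takes as long as a camera call. They do not tell look-alikes from the thing itself.
- manip.look_for(camera, name): "at" ([x, y, z] in m, in world coordinates, good to about 4 mm: the middle of the surface that is visible of it).
Readings, each from a call of its own:
- manip.current_time(): time.
- manip.current_qpos(): joint angles.
- manip.current_joint_vel(): joint speeds.
- manip.current_joint_torque(): joint torques, N m.
- manip.current_ee_pos(): TCP position.
- manip.current_tcp_rot(): TCP orientation.
- manip.current_force(): force on the tool from outside, world axes, zero at the start.
- manip.current_ft_torque(): the same for the moment, N m.
- manip.current_grip_width(): opening from 0.0 (shut) to 1.0 (fully open).
- manip.current_grip_force(): force on a finger pad.
Only numpy, scipy, OpenCV 4.12 (cv2) and the standard library are available. Lean on these libraries where they do the work, as an engineer would, in place of code of your own. Each camera call takes 0.05 s, during which the arm holds its last target. There are 200 camera calls.

## Working session

There is one attempt and no reset: what is moved stays moved. The work goes in short steps, each a Python script; the robot and the scene stay as the last script left them, time stands still between calls to the robot, and variables do not carry over. Pictures are saved under pics/ and viewed, at most 10 in all, crops included, and the job is handed in when it is done.

```bash
mkdir -p pics
python3 - <<'E'
from bench import manip
import cv2,numpy as np
for c in ("scene","side"):
    im,d=manip.grab_frame(c); cv2.imwrite(f"pics/{c}0.png",im[:,:,::-1]); np.savez(f"{c}0.npz",im=im,d=d,**manip.get_calibration(c))
    for n in ("tag_a","bin_capacitors","bin_bare","bin_relays","bin_remnant","tray","flux_bottle"):
        print(c,n,[(np.round(r["at"],3).tolist(),round(r["confidence"],2)) for r in manip.look_for(c,n)])
print(manip.current_time())
E
```

```text
scene tag_a [([0.47, 0.107, 0.068], 0.96), ([0.477, -0.132, 0.07], 0.96), ([0.541, -0.019, 0.096], 0.36)]
scene bin_capacitors [([0.726, -0.133, 0.081], 0.74), ([0.468, 0.108, 0.064], 0.72)]
scene bin_bare [([0.699, 0.13, 0.038], 0.81), ([0.627, 0.569, 0.028], 0.69), ([0.616, 0.336, 0.034], 0.57), ([0.505, -0.013, 0.038], 0.32)]
scene bin_relays [([0.726, -0.015, 0.081], 0.8)]
scene bin_remnant [([0.696, -0.241, 0.029], 0.76), ([0.328, 0.293, 0.006], 0.25)]
scene tray [([0.583, -0.109, 0.004], 0.68)]
scene flux_bottle [([0.507, -0.425, 0.073], 0.84), ([0.727, -0.131, 0.081], 0.48)]
side tag_a [([0.466, 0.116, 0.07], 0.75), ([0.52, -0.242, 0.072], 0.72), ([0.517, -0.005, 0.07], 0.53)]
side bin_capacitors [([0.683, -0.119, 0.08], 0.93), ([0.506, 0.001, 0.052], 0.74)]
side bin_bare [([0.642, 0.534, 0.02], 0.83), ([0.7, 0.108, 0.047], 0.64), ([0.62, 0.323, 0.037], 0.56), ([0.453, 0.424, 0.046], 0.38)]
side bin_relays [([0.686, 0.002, 0.078], 0.84)]
side bin_remnant [([0.695, -0.298, 0.054], 0.89)]
side tray [([0.572, 0.048, 0.004], 0.61)]
side flux_bottle [([0.492, -0.407, 0.058], 0.72)]
0.8
```

View pics/scene0.png

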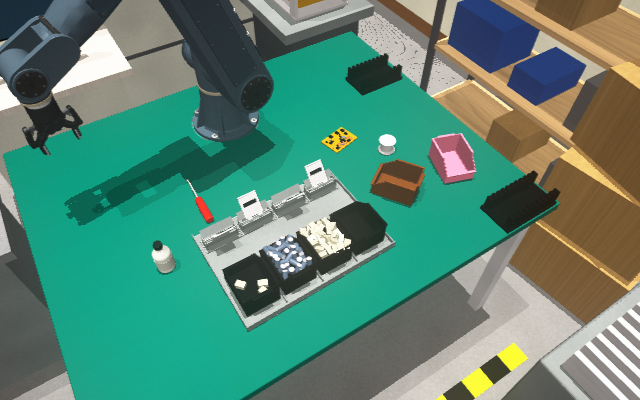

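View pics/side0.png

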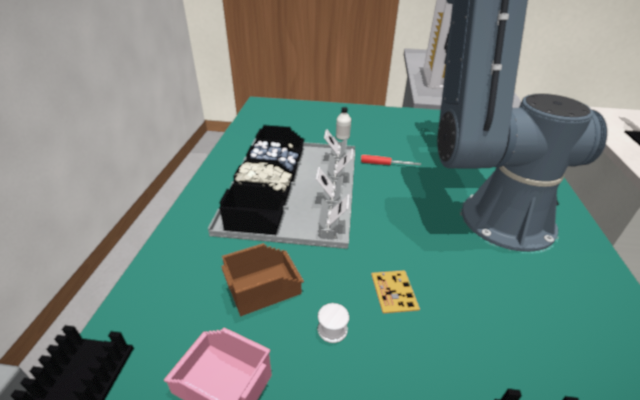

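The scene picture shows the bins along y, from right to left in the image:
- bare, (360,225), y≈+0.12
- relays, (325,237), y≈0
- capacitors, (288,255), y≈−0.12
- remnant, (250,285), y≈−0.25

The tags in front of bare and capacitors (scene 318,172 and 250,205; side 340,210 and 345,160) lean towards the robot. The tags in front of relays and remnant lean back. So the capacitors tag has to go back and the remnant tag has to come forward. The black bins away from the tray are decoys. I'll shut the gripper and look from closer with the wrist camera.

Run:
```python
from bench import manip
import cv2,numpy as np
print(np.round(manip.current_tcp_rot(),2).tolist())
manip.set_gripper(0.0)
R=np.diag([1.,-1,-1]); q=manip.inverse_kinematics([.43,-.14,.36],R); R2=np.diag([-1.,1,-1]); q2=manip.inverse_kinematics([.43,-.14,.36],R2)
print(q,q2)
c=[(a,b) for a,b in((q,R),(q2,R2)) if a is not None]; qq=manip.current_qpos()
a,R=min(c,key=lambda s:np.abs(np.array(s[0])-qq).max())
manip.move_ptp([.43,-.14,.36],R)
cal=manip.get_calibration("wrist"); im,d=manip.grab_frame("wrist"); cv2.imwrite("pics/w0.png",im[:,:,::-1]); np.savez("w0.npz",im=im,d=d,**cal)
print("cam",np.round(-cal["R"].T@cal["t"],3),R.tolist())
for n in ("tag_a","tag_a_pivot"): print(n,[(np.round(r["at"],3).tolist(),round(r["confidence"],2)) for r in manip.look_for("wrist",n)])
print(manip.current_time(),manip.current_ee_pos(),manip.current_grip_width())
```

```text
[[0.97, 0.24, -0.0], [0.24, -0.97, 0.0], [-0.0, -0.0, -1.0]]
[-4.17766527e-01  5.52817138e-02  1.70008488e+00 -4.44089210e-16
  1.38622606e+00  1.15302980e+00] [-4.17766527e-01  5.52817138e-02  1.70008488e+00 -4.44089210e-16
  1.38622606e+00 -1.98856285e+00]
cam [ 0.5   -0.142  0.503] [[1.0, 0.0, 0.0], [0.0, -1.0, 0.0], [0.0, 0.0, -1.0]]
tag_a [([0.524, -0.25, 0.073], 0.97), ([0.47, -0.126, 0.071], 0.96), ([0.521, -0.009, 0.072], 0.71), ([0.468, 0.109, 0.071], 0.6), ([0.507, -0.016, 0.055], 0.49)]
tag_a_pivot [([0.478, 0.102, 0.052], 0.97), ([0.504, -0.017, 0.059], 0.72)]
3.5667 [ 0.42987958 -0.14052874  0.35977896] -0.0017911800828373347
```

View pics/w0.png

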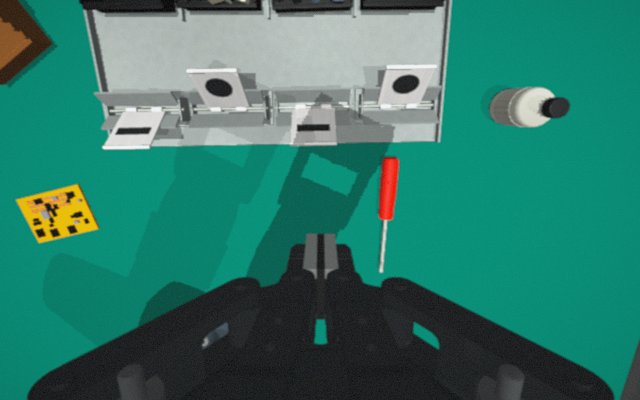

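The wrist view confirms it. The bar shows on the tags at (135,130) and (313,127), and the disc shows at (218,88) and (405,84). The pivot row lies at x≈0.497 with yaw≈0.01. I'll push the capacitors tag (y≈−0.128) back and the remnant tag (y≈−0.249) forward.

Run:
```python
from bench import manip
import cv2,numpy as np
R=np.diag([1.,-1,-1]); px=.497
def flip(y,s):   # s=+1 push back (+x), -1 push forward
    x0=px-s*.080
    manip.move_ptp([x0,y,.2],R); manip.move_l([x0,y,.082])
    manip.move_l([px+s*.013,y,.082],max_speed=.08)
    print(np.round(manip.current_ee_pos(),3),np.round(manip.current_force(),2))
    manip.move_l([px+s*.013,y,.2])
flip(-.128,1); flip(-.249,-1)
manip.move_ptp([.43,-.14,.36],R); manip.dwell(.5)
im,d=manip.grab_frame("wrist"); cv2.imwrite("pics/w1.png",im[:,:,::-1])
print([(np.round(r["at"],3).tolist(),round(r["confidence"],2)) for r in manip.look_for("wrist","tag_a")],manip.current_time())
```

```text
[ 0.51  -0.128  0.082] [-0.17 -0.39  1.66]
[ 0.484 -0.249  0.082] [-0.32 -0.77 -0.3 ]
[([0.518, -0.013, 0.072], 0.72), ([0.519, -0.128, 0.072], 0.61), ([0.47, 0.108, 0.074], 0.6), ([0.474, -0.25, 0.071], 0.57)] 12.6333
```

View pics/w1.png

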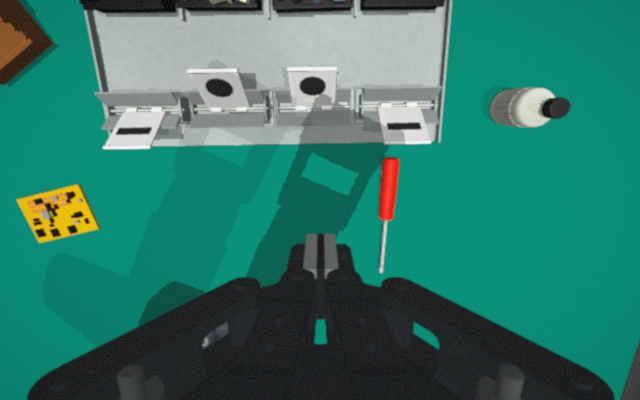

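Both tags have flipped. Discs now show at (218,88) and (312,86) in front of relays and capacitors, and bars at (135,130) and (405,126) in front of bare and remnant. Nothing else in this view has moved.

```bash
python3 -c "
from bench import manip
print(manip.sign_off())"
```

```text
the job is handed in; nothing more can be done
None
```

The job is handed in: I pushed the capacitors tag back (disc up) and the remnant tag forward (bar up), and left the relays and bare-bin tags alone because they already read right; the last picture, at 12.6 s, showed all four tags correct.

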